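# Set the parcel length gauge and close its cam lever

## Robot

A 6-joint arm with a two-finger parallel gripper is mounted at the origin on the work surface. World frame = base frame: x ahead of the robot, y to its left, z up, the work surface at z = 0. Lengths are in mm, angles in rad, forces in N, time in s.
With the tool pointing down it reaches from about 350 to 875 mm from the base axis. Payload 4.2 kg.
Tool frame: the origin (TCP) lies between the finger pads, 19 mm behind the fingertips; this is the grasp point; z points along the fingers, y is the direction in which the jaws open and shut (so a half turn about z gives the same grasp; the last joint's range is limited). The gripper opens to 87 mm and grips with 3 to 60 N. Pads are 19 mm wide; open, the fingers measure 117 mm over their backs; the gripper's body (75 mm by 190 mm) begins 51 mm behind the grasp point.
Start: joints at [-1.022, 0.385, 0.008, 0, -1.194, -0.259], TCP at [178.616, -598.912, 241.25] pointing down, gripper open.
Joint ranges: [-3.14, 3.14], [-1.21, 2.06], [-1.07, 1.41], [-3.16, 2.05], [-2.99, -0.16], [-3.1, 3.1]. Speed limits (rad/s): [2.79, 2.79, 3.14, 3.14, 3.14, 3.14].

## Interface

Orientations are given as a unit quaternion [x, y, z, w].
In Python, from bench import status, cams, close_job gives the robot as it stands. The module is installed in compiled form; this text tells all that it offers.
- The arm moves only by the shell command python3 -m crank 'ROWS' [FORCE]. ROWS is JSON, one flat list of numbers, 7 for each row, row after row: the closure in counts, from 0 (fully open) to 255 (shut), then the shift along the tool's x, y, z in m, then the turn, a rotation vector about the tool's x, y, z in rad. In form: [gripper, x, y, z, wx, wy, wz, gripper, x, y, z, wx, wy, wz, ...]. A call has 1 to 20 rows; each row is the pose to reach, as a shift and turn from the pose commanded when the call began, along the tool's axes at that moment; what a row does not reach only later rows make up. A row lasts 1/8 s, in which the tool goes at most 62.5 mm and 10.7 degrees, less where a joint would pass 70% of its speed; a pose out of reach is approached as far as the arm can. A call with a gripper value outside its range is refused whole. The fingers move at their own pace and stop on an object; FORCE is the grip in N (left out, the last holds). Time passes only in rows, so rows that repeat a pose let the fingers close. It gives the time, the measured TCP pose, the force and the opening at its end, in the units of the state.
- status.get_obs(): the state, without advancing time (a new reading comes with each control period).
- cams.capture(name): name is "side" or "top" or "wrist"; returns a dict with "pixels" (420x560x3 uint8, blue, green, red), "depth" (420x560 float32, mm along the optical axis (not along the pixel's ray), 0 where there is no reading), "fovy" (degrees; the focal length in pixels is half the picture's height over the tangent of half this angle, whatever the lens; pixels are square), "cx", "cy" (the principal point, pixels), "k1" (the pictures are not rectified: a ray, as slopes to the right and down, at radius r is drawn at 1 + k1 r^2 times it, then the intrinsics apply), "pose" (4x4, takes a point from camera to world coordinates); the wrist camera has in their place "hand_eye" (4x4, takes a point from camera to tool coordinates, whose origin is the TCP and whose axes are the flange's). Camera axes: x right, y down, z forward; pixel columns grow to the right and rows downward; lengths in mm; the calibration is good to about 2 mm. A picture is of the moment at which its call begins: read the wrist's pose just before it.
- close_job(): hands the job in, once; it reports no verdict.
The state is a dict: "time": time; "q": joint angles; "qd": joint speeds; "effort": joint torques, N m; "ee_pos": TCP position; "orientation": TCP orientation; "wrist_force": force on the tool from outside, world axes, zero at the start; "wrist_torque": the same for the moment, N m; "finger_gap": finger opening in mm.
Only numpy, scipy, OpenCV 4.12 (cv2) and the standard library are available. Lean on these libraries where they do the work, as an engineer would, in place of code of your own. Each camera call takes 0.05 s, during which the arm holds its last target.

## Task

On the parcel length gauge, take the spring-loaded sliding leg by its green fin and draw it out until its black pointer stands at the middle of the red length mark. Without letting the leg leave the mark, slide the red cam lever along the fin, towards the yellow scale, until it is fully closed, and finish while still gripping the fin between both fingers with the pointer at the mark and the lever closed: do not let go, a colleague will then tighten the gauge. Leave the red mark and all the other things on the table where they are.

Things in the scene. Friction and masses are not known exactly. Their poses are not given: they have to be found in the camera images.
- gauge: Parcel length gauge fixed to the table, white base plate 12 mm thick, x -75..115, y -270..170 mm about this origin (on the table). z up; +y: way the leg is drawn out of the grey square sleeve (y -265..-115, x +-18, 46 mm high); +x: along the fin, way the cam lever closes. All frames of the gauge are parallel to this.
- leg: Sliding leg; origin on the table plane under the fin's middle. Starts fully in, can be drawn 150 mm along gauge +y. A spring always pulls it in, 4 N in to 7 N out: let go, it runs back in, even with the lever closed. Its grey head is 136 (x) by 44 mm (y), top 44 mm above the table; beyond it a rubber foot, 45 mm high, to 51 mm on the +y side of the fin.
- fin_grip (a point): Point in the upright green fin on the leg, 74 mm above the table: good TCP place, fingers closing along gauge y. Fin 12 mm thick (y), from 23 mm to the -x side of this point to 87 mm to its +x side, 44 to 94 mm above the table. To slide along the fin ease the fingers open 2 to 4 mm: they still hold it in y; the spring lays it on the -y finger.
- lever (a joint): Slide of the red cam lever along the fin, in the gauge's +x, m: 0 = open, 0.034 = fully closed (end stop). It starts 0 to 5 mm from open, needs about 4 N to move and stays where it is left. It rides on the leg.
- lever_face (a point): Middle of the lever's face that looks to gauge -x, 74 mm above the table, in the fin's middle plane. Lever: red bridge over the fin, 10 mm thick (x); a wing on each side, 10 to 32 mm off the fin's middle plane, 49 to 95 mm above the table, joined by a top bar (to 101 mm). Fingers straddling the fin can push both wings to +x with their sides.
- pointer (a point): Tip of the black pointer on the leg's head, 120 mm to the +x side of fin_grip, 26 mm above the table, beside the yellow scale with its black strokes every 10 mm.
- mark_mid (a point): Middle of the inner upper edge of the red length mark, a clip 24 (x) x 12 (y) x 12 mm on the yellow scale, top 24 mm above the table; at the start 65 to 135 mm along +y from the pointer. The pointer is at the mark when both have the same position along gauge y. The clip slides stiffly (10 N); leave it.
- parcel: Cardboard parcel 100 x 120 x 60 mm, lying beyond the end of the leg. Origin: centre of its underside. Bystander.
- tape_roll: Clear roll of tape, 90 mm across, 25 mm high, lying on the table on the robot's side of the gauge. Origin: centre of its underside. Bystander.
- stamp: Dark wooden rubber stamp, 34 mm across, 72 mm high, standing on the robot's side of the gauge. Origin: centre of its underside. Bystander.
- mug: Blue mug, 80 mm across, 90 mm high. Origin: centre of its underside. Bystander.
- glue: White glue bottle, 44 mm across, 110 mm high, orange cap. Origin: centre of its underside. Bystander.
- packet: Flat cardboard packet 150 x 210 x 30 mm. Origin: centre of its underside. Bystander.
- mark (a joint): Position of the red length mark along the scale (gauge +y), m, counted from its innermost place, 0 to 0.07. At mark = m the pointer meets it when the leg is drawn out m + 0.065.

How it is judged (in metres and radians):
On the way, in this order (a step that is already met when the one before it is completed fails the run):
1. the leg is held by its fin with the pointer at the mark, the lever still open (y of pointer in the frame of mark_mid between -0.005 and 0.005 m and (contact force between the fingers and leg_c1 above 1 N or contact force between the fingers and leg_c0 above 1 N) and value of joint lever below 0.015 m), for 0.2 s.
2. the lever is fully closed with the leg held at the mark (y of pointer in the frame of mark_mid between -0.005 and 0.005 m and (contact force between the fingers and leg_c1 above 1 N or contact force between the fingers and leg_c0 above 1 N) and value of joint lever above 0.03 m), for 0.2 s.
At the end, for the whole second after the job is handed in: The pointer is within 5 mm of the middle of the red mark along the gauge, the lever is at least 30 of its 34 mm closed, the leg is still, and the fingers grip the fin: at least 2 N on each of its two side faces (y of pointer in the frame of mark_mid between -0.005 and 0.005 m and value of joint lever above 0.03 m and contact force between the fingers and leg_c1 above 2 N and contact force between the fingers and leg_c0 above 2 N and linear speed of leg below 0.01 m/s); the arm keeps its last pose, push and grip.
It fails at once if the lever is more than half closed while the pointer is over 8 mm from the mark (value of joint lever above 0.02 m and (y of pointer in the frame of mark_mid above 0.008 m or y of pointer in the frame of mark_mid below -0.008 m)).
It fails at once if the red mark is moved by more than 4 mm (distance of mark_mid from where it was at the start of the episode above 0.004 m).
It fails at once if a bystander is moved by more than 30 mm (distance of any of parcel, tape_roll, stamp, mug, glue, packet from where it was at the start of the episode above 0.03 m).
It also fails if it takes over 48 s, if anything falls off the work surface, if the arm or the gripper's body presses on something with over 40 N, if the wrist force passes 120 N, or if a joint passes its speed limit or range.

## Working session

There is one attempt and no reset: what is moved stays moved. The work goes in short steps, Python scripts to look and compute and a shell command to move; the robot and the scene stay as the last step left them, time stands still between calls to the robot, and variables do not carry over. Pictures are saved under pics/ and viewed, and the job is handed in when it is done.

```bash
mkdir -p pics; ls; cat > h.py <<'E'
import numpy as np, cv2
from bench import status, cams
from scipy.spatial.transform import Rotation as R
def cap(n):
    o=status.get_obs(); c=cams.capture(n)
    if 'pose' not in c:
        T=np.eye(4);T[:3,:3]=R.from_quat(o['orientation']).as_matrix();T[:3,3]=o['ee_pos']
        c['pose']=T@np.array(c['hand_eye'])
    np.savez('last_%s.npz'%n,**{k:np.array(v) for k,v in c.items()})
    return c
def load(n): return dict(np.load('last_%s.npz'%n))
def ray(c,u,v):
    f=210/np.tan(np.radians(float(c['fovy']))/2)
    K=np.array([[f,0,float(c['cx'])],[0,f,float(c['cy'])],[0,0,1]])
    p=cv2.undistortPoints(np.array([[[u,v]]],float),K,np.array([float(c['k1']),0,0,0]))[0,0]
    return np.array([p[0],p[1],1.])
def atz(c,u,v,z):
    P=np.array(c['pose']); d=P[:3,:3]@ray(c,u,v); o=P[:3,3]
    return o+d*(z-o[2])/d[2]
def atd(c,u,v):
    P=np.array(c['pose']); d=c['depth'][int(round(v)),int(round(u))]
    return P[:3,:3]@(ray(c,u,v)*d)+P[:3,3]
E
python3 - <<'E'
from h import *
print(status.get_obs())
for n in ['side','top','wrist']:
    c=cap(n); cv2.imwrite(f'pics/{n}0.png',c['pixels']); print(n,c['fovy'],c['cx'],c['cy'],c['k1'],np.round(c['pose'],3).tolist())
E
```

```text
pics
{'time': 0.0, 'q': array([-1.02240204e+00,  3.85539792e-01,  6.62964868e-03, -5.23978544e-04,
       -1.19398485e+00, -2.58586567e-01]), 'qd': array([ 0.00088459,  0.00012715,  0.00037212, -0.00020854,  0.00031455,
       -0.0004021 ]), 'effort': array([ 5.38495260e-04, -3.90663922e+01,  1.87401706e+01,  4.21991497e+00,
        1.09726682e-02, -2.07678090e-04]), 'ee_pos': array([ 178.46242349, -598.39323349,  240.16746256]), 'orientation': array([-1.44301571e-01,  9.89533171e-01,  1.06067554e-03, -1.88047385e-04]), 'wrist_force': array([-1.08277073, -0.28738742, -0.79072239]), 'wrist_torque': array([-0.03675506,  0.00543844,  0.00158223]), 'finger_gap': 87.1341544575167}
side 51.83172116697794 279.34030423432904 206.94751074833806 -0.0366853515075614 [[-0.864, -0.285, 0.416, 39.826], [-0.504, 0.448, -0.739, 845.629], [0.024, -0.848, -0.53, 715.402], [0.0, 0.0, 0.0, 1.0]]
top 57.02069748957047 282.44644655914374 209.66951539662148 0.031049707734418862 [[0.001, -0.994, 0.107, 414.857], [-1.0, -0.003, -0.011, -56.208], [0.012, -0.107, -0.994, 1020.996], [0.0, 0.0, 0.0, 1.0]]
wrist 64.57842116578183 280.28783289751067 209.64485423284432 0.02465839027575394 [[-0.285, 0.927, 0.242, 112.09], [0.958, 0.276, 0.074, -618.553], [0.002, 0.253, -0.967, 384.664], [0.0, 0.0, 0.0, 1.0]]
```

View pics/top0.png

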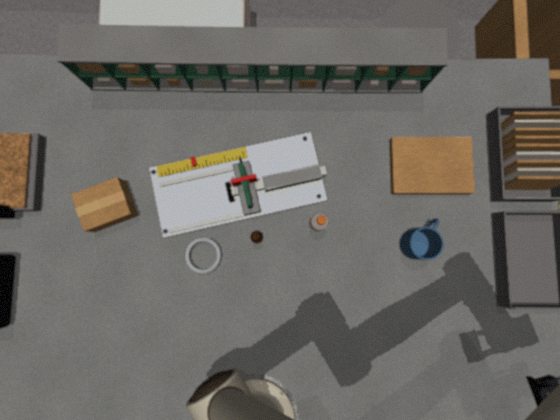

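View pics/side0.png

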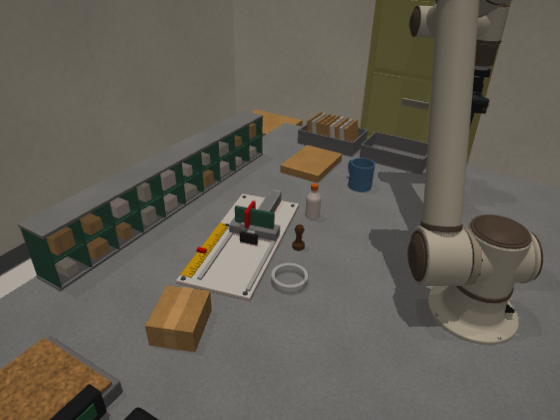

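```bash
python3 - <<'E'
from h import *
c=load('top'); im=c['pixels'][125:245,140:340]
cv2.imwrite('pics/topc.png',cv2.resize(im,None,fx=4,fy=4,interpolation=cv2.INTER_CUBIC))
c=load('side'); im=c['pixels'][180:300,170:320]
cv2.imwrite('pics/sidec.png',cv2.resize(im,None,fx=5,fy=5,interpolation=cv2.INTER_CUBIC))
E
```

```text
(no output)
```

View pics/topc.png

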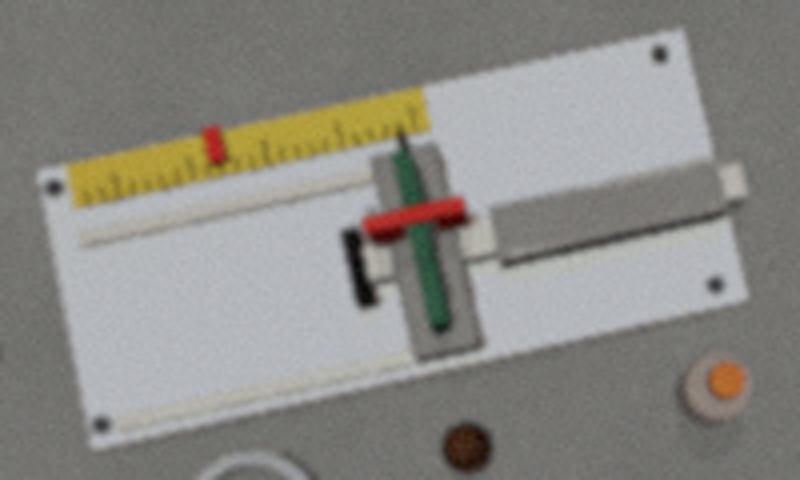

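View pics/sidec.png

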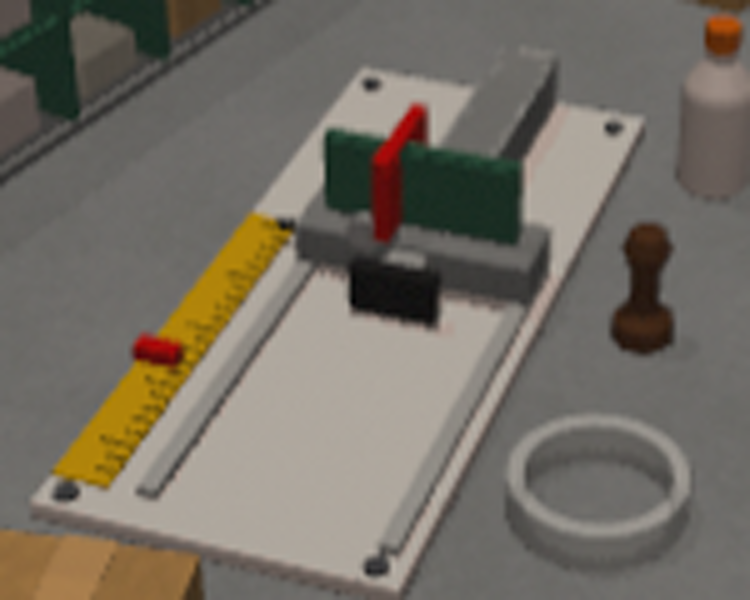

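```bash
python3 - <<'E'
from h import *
c=load('top')
def T(u,v,z): return atz(c,140+u/4-.375,125+v/4-.375,z)[:2]
A,B,C,D=[T(*p,12) for p in [(38,170),(685,28),(748,300),(92,448)]]
print('corners A(+x+y) B(+x-y) C(-x-y) D',A.round(1),B.round(1),C.round(1),D.round(1))
gy=((A-B)/np.linalg.norm(A-B)+(D-C)/np.linalg.norm(D-C));gy/=np.linalg.norm(gy)
gx=np.array([gy[1],-gy[0]]);print('gx',gx,'gy',gy, 'lens',np.linalg.norm(A-B),np.linalg.norm(D-C),np.linalg.norm(A-D),np.linalg.norm(B-C))
cen=(A+B+C+D)/4; org=cen-20*gx+50*gy; print('org',org)
f=lambda p:(round((p-org)@gx,1),round((p-org)@gy,1))
for n,p in dict(fin_far=(403,152,94),fin_near=(440,328,94),ptr=(402,133,26),markin=(218,163,24),markout=(209,128,24),lever=(415,216,101),stamp=(467,445,60),tapec=(255,500,25),glue=(725,380,110)).items():
    q=T(*p); print(n,q.round(1),f(q))
print('head z fin', [atd(c,140+u/4,125+v/4).round(1) for u,v in [(432,290),(420,250)]])
print(np.degrees(np.arctan2(gy[1],gy[0])))
E
```

```text
corners A(+x+y) B(+x-y) C(-x-y) D [635.7 283.9] [ 734.6 -143.7] [ 550.8 -184.1] [452.9 242.4]
gx [0.97447498 0.22449612] gy [-0.22449612  0.97447498] lens 438.78632557885436 437.54657966699097 187.48531844545147 188.20829039560326
org [562.76374634  93.87054169]
fin_far [630.1  36. ] (np.float64(52.6), np.float64(-71.5))
fin_near [522.2  12.4] (np.float64(-57.9), np.float64(-70.3))
ptr [658.6  43.6] (np.float64(82.1), np.float64(-70.5))
markin [638.4 163.5] (np.float64(89.4), np.float64(50.9))
markout [661.7 169.9] (np.float64(113.5), np.float64(51.9))
lever [589.3  27.6] (np.float64(10.9), np.float64(-70.5))
stamp [453.1  -2.6] (np.float64(-128.5), np.float64(-69.4))
tapec [419.3 134.2] (np.float64(-130.7), np.float64(71.5))
glue [ 489.8 -157.5] (np.float64(-127.5), np.float64(-228.6))
head z fin [array([544.2,  16.5,  95.2]), array([568.8,  24.1,  94.1])]
102.97324980007762
```

```bash
python3 -m crank '[0,-0.5265,0.4853,0.021,0,0,0.063, 0,-0.5265,0.4853,0.021,0,0,0.063, 0,-0.5265,0.4853,0.021,0,0,0.063, 0,-0.5265,0.4853,0.021,0,0,0.063, 0,-0.5265,0.4853,0.021,0,0,0.063, 0,-0.5265,0.4853,0.021,0,0,0.063, 0,-0.5265,0.4853,0.021,0,0,0.063, 0,-0.5265,0.4853,0.021,0,0,0.063, 0,-0.5265,0.4853,0.021,0,0,0.063, 0,-0.5265,0.4853,0.021,0,0,0.063, 0,-0.5265,0.4853,0.021,0,0,0.063, 0,-0.5265,0.4853,0.021,0,0,0.063, 0,-0.5265,0.4853,0.021,0,0,0.063, 0,-0.5265,0.4853,0.021,0,0,0.063, 0,-0.5265,0.4853,0.021,0,0,0.063, 0,-0.5265,0.4853,0.021,0,0,0.063, 0,-0.5265,0.4853,0.021,0,0,0.063, 0,-0.5265,0.4853,0.021,0,0,0.063]'
python3 - <<'E'
from h import *
c=cap('wrist'); cv2.imwrite('pics/w1.png',cv2.resize(c['pixels'],(800,600)))
o=status.get_obs();print(o['ee_pos'],o['orientation'],o['wrist_force'])
E
```

```text
time: 2.4
ee_pos: [544.4, 16.4, 220.4]
orientation: [-0.113, 0.994, 0.0, 0.0]
wrist_force: [0.2, 0.7, -0.8]
finger_gap: 87.0
[544.43515572  16.4477641  220.29854022] [-1.13058438e-01  9.93588340e-01  7.29588331e-06  3.22161298e-05] [0.20829376 0.62615014 0.07431343]
```

View pics/w1.png

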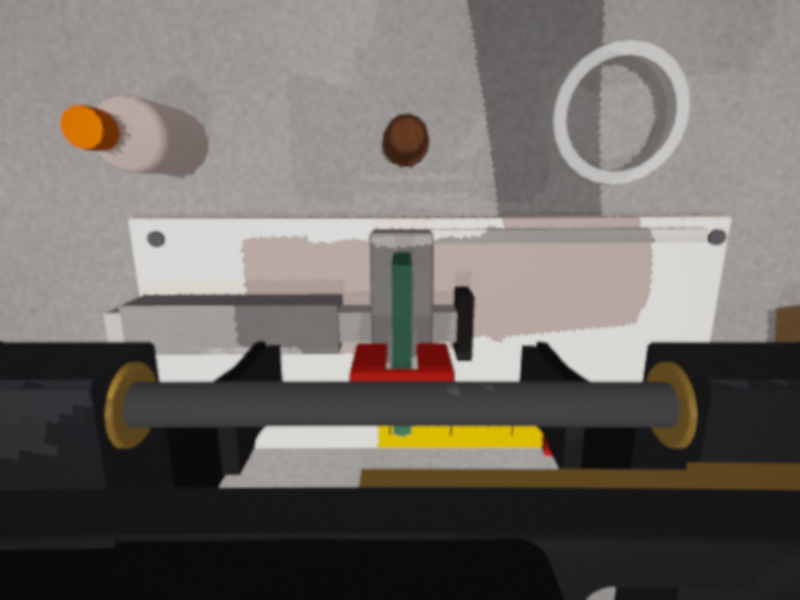

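```bash
python3 - <<'E'
from h import *
c=load('wrist')
im=c['pixels'][230:320,240:400]; cv2.imwrite('pics/w1c.png',cv2.resize(im,None,fx=5,fy=5,interpolation=cv2.INTER_CUBIC))
s=.7
W=lambda u,v,z: atz(c,u*s,v*s,z)[:2]
C,D=W(130,218,12),W(731,218,12)
print(C.round(1),D.round(1),np.linalg.norm(D-C),np.degrees(np.arctan2(*(D-C)[::-1])))
gy=(D-C)/np.linalg.norm(D-C);gx=np.array([gy[1],-gy[0]])
org=C+75*gx+270*gy;print('org',org.round(1), (D+75*gx-170*gy).round(1))
for n,p in dict(finnearL=(392,254,94),finnearR=(411,254,94),fl=(391,340,94),fr=(412,340,94)).items():
    q=W(*p);print(n,q.round(1),((q-org)@gx).round(1),((q-org)@gy).round(1))
E
```

```text
[ 551.1 -184.4] [453.2 241.8] 437.2754940271384 102.93141883763975
org [563.8  95.5] [564.4  92.9]
finnearL [520.5   5.9] -62.2 -77.7
finnearR [518.1  16.5] -62.2 -66.8
fl [571.7  16.8] -9.9 -78.5
fr [568.8  29.1] -9.9 -65.9
```

View pics/w1c.png

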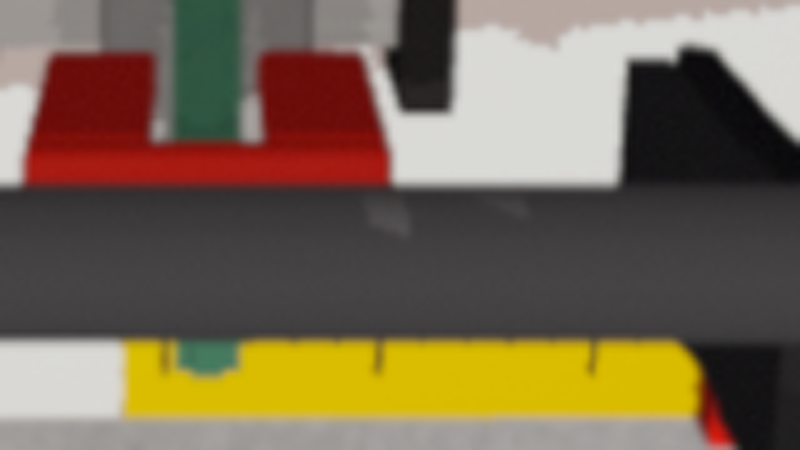

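```bash
python3 -m crank '[0,0,0,0.050,0,0,0, 0,0,0,0.100,0,0,0, 0,0,0,0.130,0,0,0, 0,0,0,0.146,0,0,0, 0,0,0,0.146,0,0,0, 255,0,0,0.146,0,0,0, 255,0,0,0.146,0,0,0, 255,0,0,0.146,0,0,0, 255,0,0,0.146,0,0,0, 255,0,0,0.146,0,0,0, 255,0,0,0.146,0,0,0, 255,0,0,0.146,0,0,0]' 20
python3 - <<'E'
from h import *
for n in ('top','side'):
    c=cap(n); im=c['pixels']
    im=im[120:240,140:340] if n=='top' else im[180:300,170:320]
    cv2.imwrite(f'pics/{n}2.png',cv2.resize(im,None,fx=4,fy=4,interpolation=cv2.INTER_CUBIC))
o=status.get_obs();print(o['time'],o['ee_pos'],o['orientation'],o['wrist_force'])
E
```

```text
time: 3.95
ee_pos: [544.4, 16.6, 74.2]
orientation: [-0.113, 0.994, -0.0, -0.0]
wrist_force: [-0.4, 0.2, 0.3]
finger_gap: 24.7
4.05 [544.47814856  16.61384946  74.21182154] [-1.13180394e-01  9.93574454e-01 -1.15676467e-05 -4.45486285e-05] [-0.188553    0.05440501 -0.45282257]
```

View pics/top2.png

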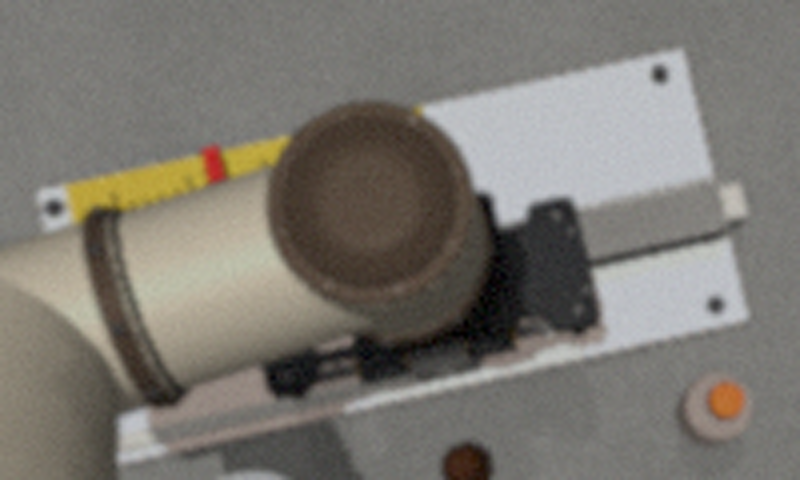

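View pics/side2.png

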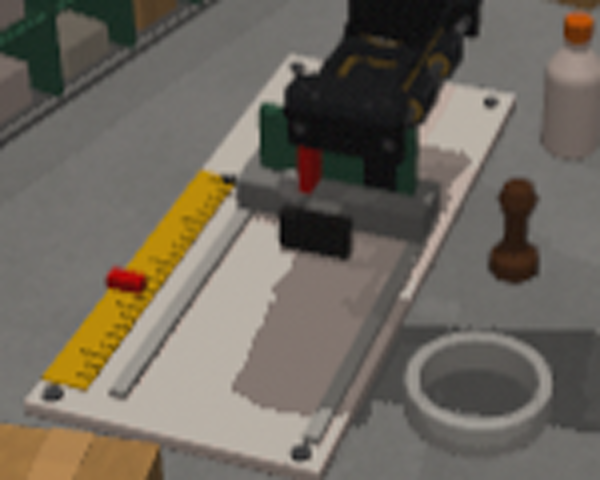

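```bash
python3 -m crank '[255,0,0,0,0,0,0, 255,0,0,0,0,0,0, 255,0,0,0,0,0,0, 255,0,0,0,0,0,0, 255,0,0.010,0,0,0,0, 255,0,0.025,0,0,0,0, 255,0,0.040,0,0,0,0, 255,0,0.055,0,0,0,0, 255,0,0.070,0,0,0,0, 255,0,0.085,0,0,0,0, 255,0,0.1,0,0,0,0, 255,0,0.110,0,0,0,0, 255,0,0.110,0,0,0,0, 255,0,0.110,0,0,0,0]' 20
python3 - <<'E'
from h import *
for n in ('side',):
    c=cap(n); im=c['pixels']
    im=im[200:280,180:280]
    cv2.imwrite(f'pics/{n}3.png',cv2.resize(im,None,fx=7,fy=7,interpolation=cv2.INTER_CUBIC))
o=status.get_obs();print(o['time'],o['ee_pos'],o['orientation'],o['wrist_force'])
E
```

```text
time: 5.8
ee_pos: [519.8, 122.7, 74.2]
orientation: [-0.113, 0.994, -0.001, -0.0]
wrist_force: [2.8, -5.4, -1.2]
finger_gap: 12.1
5.85 [519.75667086 122.63035291  74.19842885] [-1.13148059e-01  9.93577741e-01 -8.18375265e-04 -3.46208099e-04] [ 1.58841119 -5.52141813 -0.99973884]
```

View pics/side3.png

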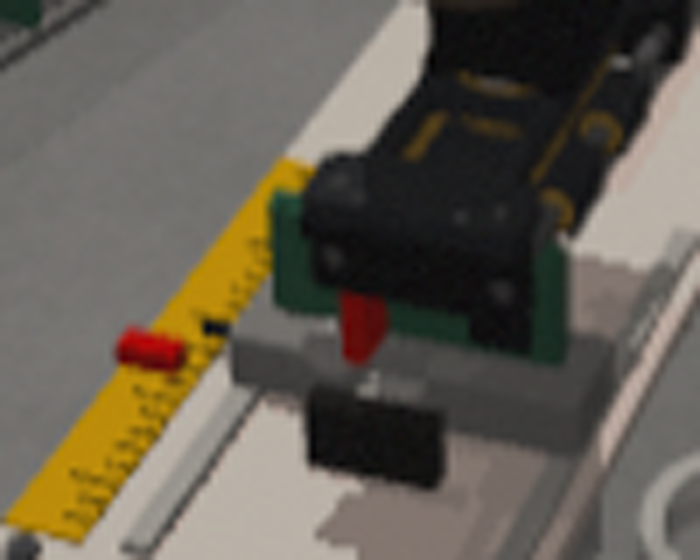

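```bash
cat >> h.py <<'E'
def proj(c,p):
    P=np.linalg.inv(np.array(c['pose'],float)); f=210/np.tan(np.radians(float(c['fovy']))/2)
    K=np.array([[f,0,float(c['cx'])],[0,f,float(c['cy'])],[0,0,1]])
    return cv2.projectPoints(np.atleast_2d(p).astype(float),cv2.Rodrigues(P[:3,:3])[0],P[:3,3],K,np.array([float(c['k1']),0,0,0]))[0][:,0]
E
python3 - <<'E'
from h import *
c=load('side')
x0,y0,w,h=190,235,40,30; S=20
im=cv2.resize(c['pixels'][y0:y0+h,x0:x0+w],None,fx=S,fy=S,interpolation=cv2.INTER_CUBIC)
org=np.array([563.2,94.3]);gx=np.array([.9745,.2245]);gy=np.array([-.2245,.9745])
G=lambda x,y,z:np.r_[org+x*gx+y*gy,z]
def d(p): return tuple(int(round(v)) for v in ((proj(c,p)[0]-[x0,y0]+.5)*S-.5))
my=51.0;mx=89.5
box={(i,j,k):G(mx+24*i,my+12*(j-.5),12+12*k) for i in(0,1) for j in(0,1) for k in(0,1)}
for a in box:
    for b in box:
        if sum(abs(p-q) for p,q in zip(a,b))==1: cv2.line(im,d(box[a]),d(box[b]),(255,255,0),1)
cv2.circle(im,d(G(85,-71+110,26)),3,(255,0,255),-1)
cv2.imwrite('pics/ov.png',im)
E
```

```text
(no output)
```

View pics/ov.png

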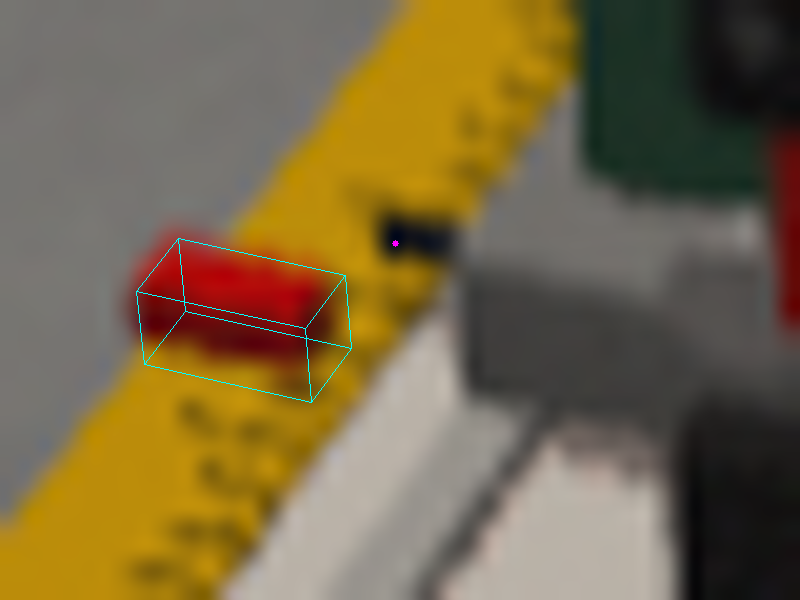

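```bash
python3 -m crank '[255,0,0.005,0,0,0,0, 255,0,0.010,0,0,0,0, 255,0,0.013,0,0,0,0, 255,0,0.013,0,0,0,0, 255,0,0.013,0,0,0,0, 255,0,0.013,0,0,0,0]' 20
cat > ov.py <<'E'
from h import *
import sys
c=cap('side'); o=status.get_obs();print(o['time'],o['ee_pos'],o['wrist_force'],o['finger_gap'])
x0,y0,w,h=185,235,40,30; S=20
im=cv2.resize(c['pixels'][y0:y0+h,x0:x0+w],None,fx=S,fy=S,interpolation=cv2.INTER_CUBIC)
org=np.array([563.2,94.3]);gx=np.array([.9745,.2245]);gy=np.array([-.2245,.9745])
G=lambda x,y,z:np.r_[org+x*gx+y*gy,z]
def d(p): return tuple(int(round(v)) for v in ((proj(c,p)[0]-[x0,y0]+.5)*S-.5))
my=50.5;mx=90.8
box={(i,j,1):G(mx+24*i,my+12*(j-.5),24) for i in(0,1) for j in(0,1)}
for a in box:
    for b in box:
        if sum(abs(p-q) for p,q in zip(a,b))==1: cv2.line(im,d(box[a]),d(box[b]),(255,255,0),1)
cv2.line(im,d(G(75,my,26)),d(G(87,my,26)),(255,0,255),1)
cv2.imwrite(sys.argv[1],im)
im=c['pixels'][200:280,180:280]
cv2.imwrite(sys.argv[1].replace('.','b.'),cv2.resize(im,None,fx=7,fy=7,interpolation=cv2.INTER_CUBIC))
E
python3 ov.py pics/ov2.png
```

```text
time: 6.6
ee_pos: [516.9, 135.1, 74.2]
orientation: [-0.113, 0.994, -0.001, -0.0]
wrist_force: [2.7, -5.7, -1.6]
finger_gap: 11.8
6.65 [516.8419476  135.06977618  74.18772684] [ 2.2964755  -5.53548833 -0.67437306] 12.08447431650335
```

View pics/ov2.png

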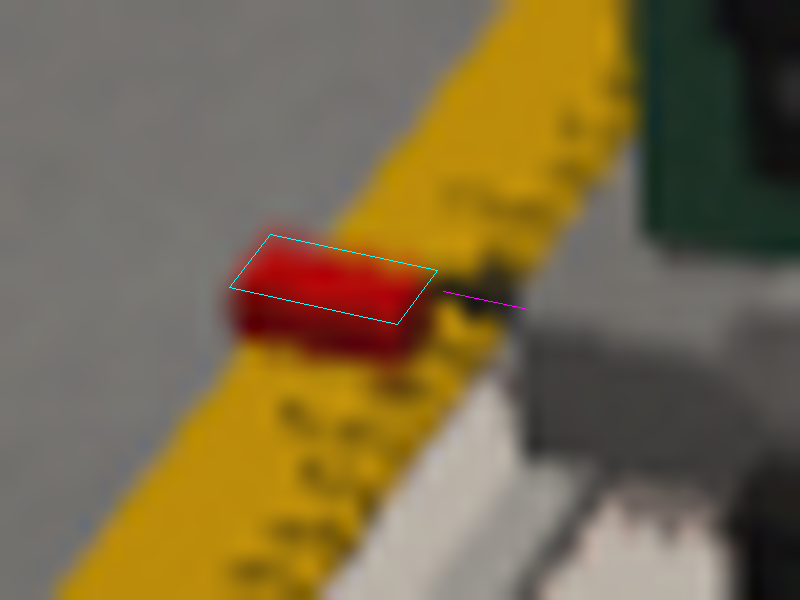

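```bash
python3 - <<'E'
from h import *
c=cv2.imread('pics/top0.png'); cv2.imwrite('pics/tz.png',cv2.resize(c[145:185,180:260],None,fx=10,fy=10,interpolation=cv2.INTER_NEAREST))
c=load('side')['pixels']; cv2.imwrite('pics/sz.png',cv2.resize(c[240:260,192:220],None,fx=28,fy=28,interpolation=cv2.INTER_NEAREST))
c=cv2.imread('pics/side0.png'); cv2.imwrite('pics/s0z.png',cv2.resize(c[215:235,214:242],None,fx=28,fy=28,interpolation=cv2.INTER_NEAREST))
E
```

```text
(no output)
```

View pics/tz.png

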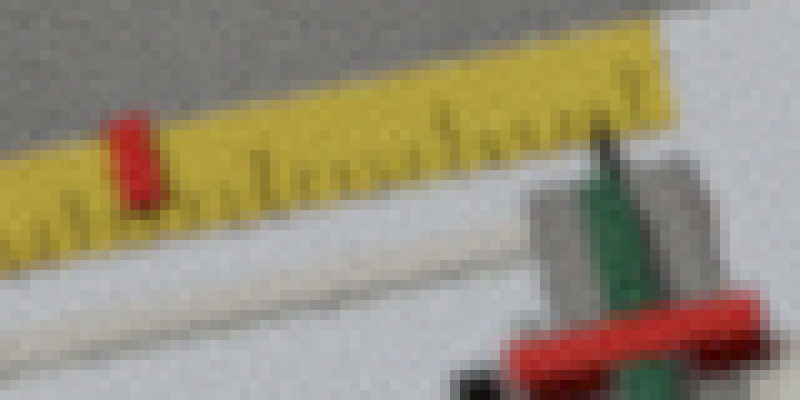

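View pics/sz.png

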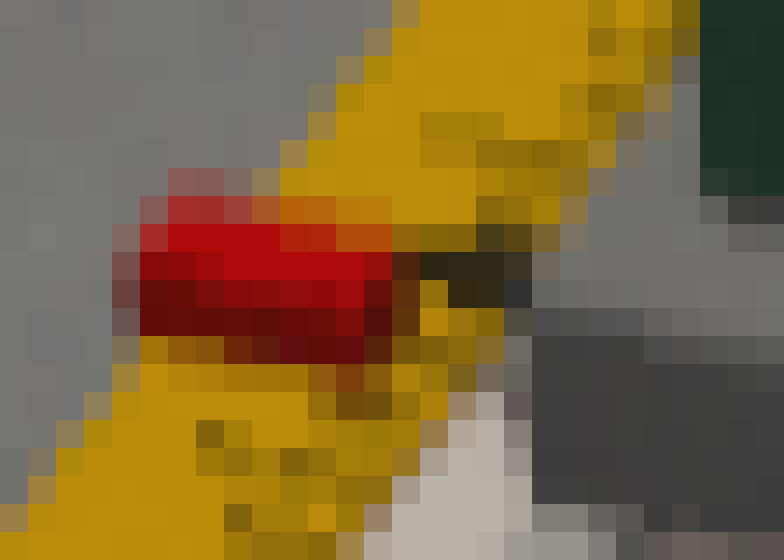

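View pics/s0z.png

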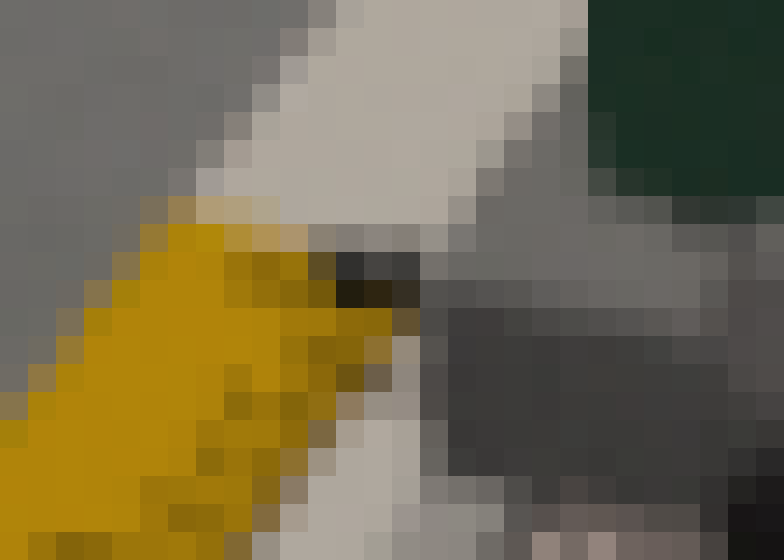

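```bash
python3 - <<'E'
from h import *
org=np.array([563.2,94.3]);gx=np.array([.9745,.2245]);gy=np.array([-.2245,.9745])
f=lambda p:((p[:2]-org)@gx,(p[:2]-org)@gy)
top=cv2.imread('pics/top0.png').astype(float); ct=load('top')
r=np.clip(top[...,2]-1.0*top[...,1]-40,0,None); m=np.zeros_like(r); m[150:172,185:202]=1; r*=m
for thr in (0,60):
    w=r*(r>thr); vv,uu=np.mgrid[:420,:560]; u,v=(w*uu).sum()/w.sum(),(w*vv).sum()/w.sum()
    print('mark top centroid',u,v,np.round(f(atz(ct,u,v,24)),2))
g=top.sum(2)
print('pointer rows'); print(g[154:164,234:248].astype(int))
for u,v in((239.4,157.5),(239.9,158.7),(240.3,160)): print(np.round(f(atz(ct,u,v,26)),2))
s0=cv2.imread('pics/side0.png').astype(float); c=load('side'); s1=c['pixels'].astype(float)
d=np.clip((s0-s1).sum(2),0,None)
print(d[244:254,203:214].astype(int)); print(np.clip((s1-s0).sum(2),0,None)[221:231,222:234].astype(int))
r=np.clip(s1[...,2]-s1[...,1]-30,0,None);m=np.zeros_like(r);m[243:257,192:210]=1;r*=m
print('side red R'); print(s1[244:256,194:208,2].astype(int))
E
```

```text
mark top centroid 192.93350572589583 160.74547469523458 [101.6   51.11]
mark top centroid 192.85625 160.63645833333334 [101.93  51.25]
pointer rows
[[396 402 401 398 401 388 392 403 354 333 379 386 436 506]
 [396 384 399 399 377 362 368 400 380 326 380 393 426 484]
 [404 379 346 372 356 319 313 371 371 342 367 384 403 462]
 [405 368 324 358 354 278 264 342 378 365 371 407 431 474]
 [395 350 330 353 340 235 216 307 399 426 439 459 503 513]
 [385 369 372 408 385 268 191 296 444 511 515 531 543 529]
 [427 446 463 490 458 348 196 268 424 510 525 524 491 461]
 [510 530 527 544 492 385 220 211 326 414 439 432 404 377]
 [529 518 521 500 439 350 235 170 279 363 375 357 356 350]
 [460 452 432 378 333 263 204 190 248 322 353 362 349 346]]
[ 82.96 -69.19]
[ 79.54 -69.78]
[ 75.92 -70.07]
[[  0   0   0   0   0   0   0   0   0   0   0]
 [  0   0   0   0   0   0   0   0   0   0   0]
 [  0   0   0   0   0   0   0   0   0   0   0]
 [  0   0   0   0   0   0   0   0   0   0  47]
 [  0   0   0  18  74  75 112 100   0   0 141]
 [  0   0   0  62 137 174 170 164   0  99 166]
 [  0   0   0  11   1 186 140  
[... 688 characters left out ...]
8 119 118 120 120 118 119 120 159 187 188 186 165]
 [119 119 118 117 121 120 118 120 155 181 187 187 186 172]
 [121 120 118 119 138 131 128 143 182 188 187 188 187 188]
 [120 120 118 132 165 162 160 167 182 182 185 186 186 188]
 [121 121 130 166 175 174 175 174 175 175 178 179 145 133]
 [121 121 118 134 140 156 176 177 177 175 173 148  78  44]
 [119 118 105  98 104 119 135 133 141 145 161 102  95 149]
 [118 119 107  97  97  97  98  94 101 108 125  81  97 179]
 [117 118 127 162 143 135 110  98  94  95  98  89 118 126]
 [118 118 158 188 179 176 165 162 159 142 123 133 170 155]
 [118 143 181 187 188 187 187 187 187 151 115 112 147 171]
 [142 176 187 187 187 132 165 187 186 172 162 158 163 149]]
```

```bash
python3 -m crank '[215,0,0.0010,0,0,0,0, 211,0,0.0016,0,0,0,0, 211,0,0.0016,0,0,0,0, 211,0,0.0016,0,0,0,0]' 20
python3 ov.py pics/ov3.png
```

```text
time: 7.15
ee_pos: [516.5, 136.6, 74.2]
orientation: [-0.113, 0.994, -0.001, -0.0]
wrist_force: [1.9, -5.7, -0.4]
finger_gap: 15.1
7.2 [516.49258458 136.59386202  74.17574893] [ 2.03696101 -5.80507622 -0.8854396 ] 14.88195031224804
```

View pics/ov3.png

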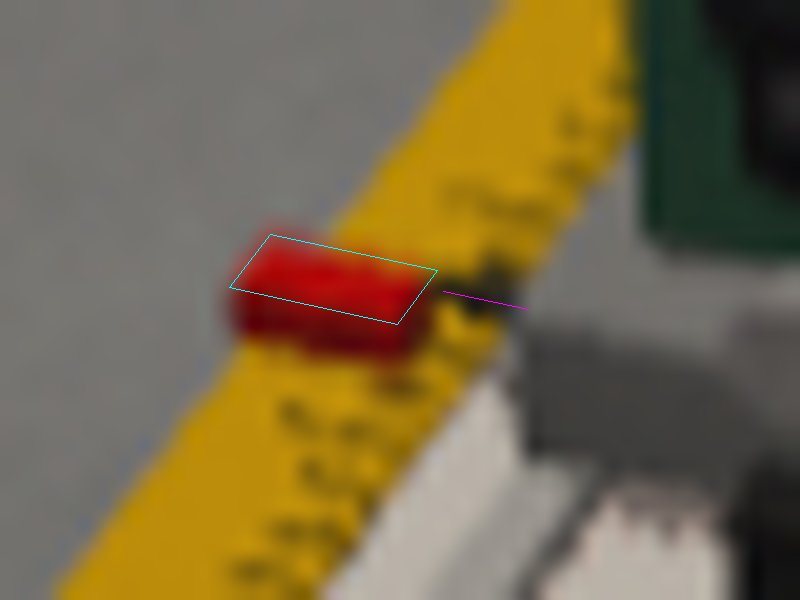

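```bash
python3 -m crank '[211,-0.005,0.001,0,0,0,0, 211,-0.012,0.001,0,0,0,0, 211,-0.020,0.001,0,0,0,0, 211,-0.028,0.001,0,0,0,0, 211,-0.034,0.001,0,0,0,0, 211,-0.034,0.001,0,0,0,0]' 20
python3 ov.py pics/ov4.png
```

```text
time: 7.95
ee_pos: [546.8, 143.6, 72.7]
orientation: [-0.112, 0.994, -0.002, -0.004]
wrist_force: [-1.0, -7.9, -2.4]
finger_gap: 14.9
8.0 [546.79693063 143.6338933   72.75887312] [-0.89818178 -7.11952883 -1.9620981 ] 14.958052527555038
```

View pics/ov4b.png

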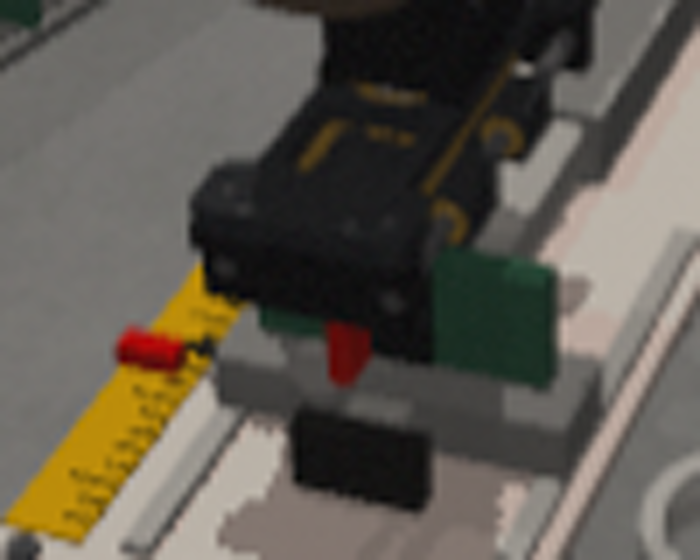

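View pics/ov4.png

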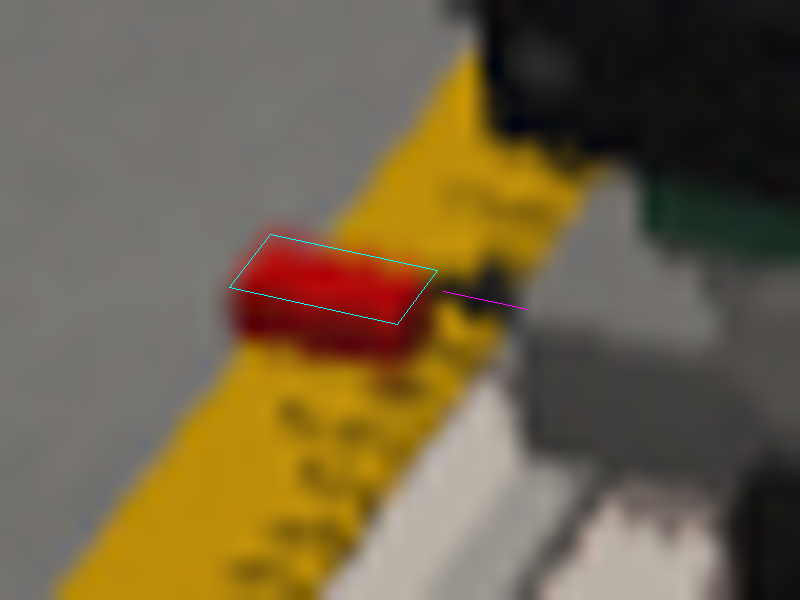

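```bash
python3 -m crank '[211,-0.005,0.0005,0,0,0,0, 211,-0.010,0.0005,0,0,0,0, 211,-0.015,0.0005,0,0,0,0, 211,-0.015,0.0005,0,0,0,0]' 20
python3 ov.py pics/ov5.png
```

```text
time: 8.5
ee_pos: [559.5, 146.6, 72.5]
orientation: [-0.112, 0.994, -0.003, -0.006]
wrist_force: [-4.2, -8.2, 1.3]
finger_gap: 15.2
8.55 [559.46611809 146.59599081  72.57356706] [-5.43979268 -8.0458985   0.2697625 ] 15.179971296918305
```

View pics/ov5b.png

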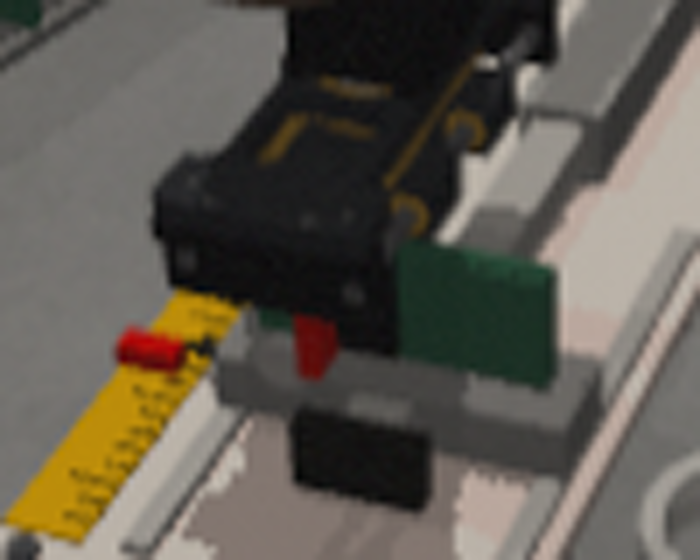

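View pics/ov5.png

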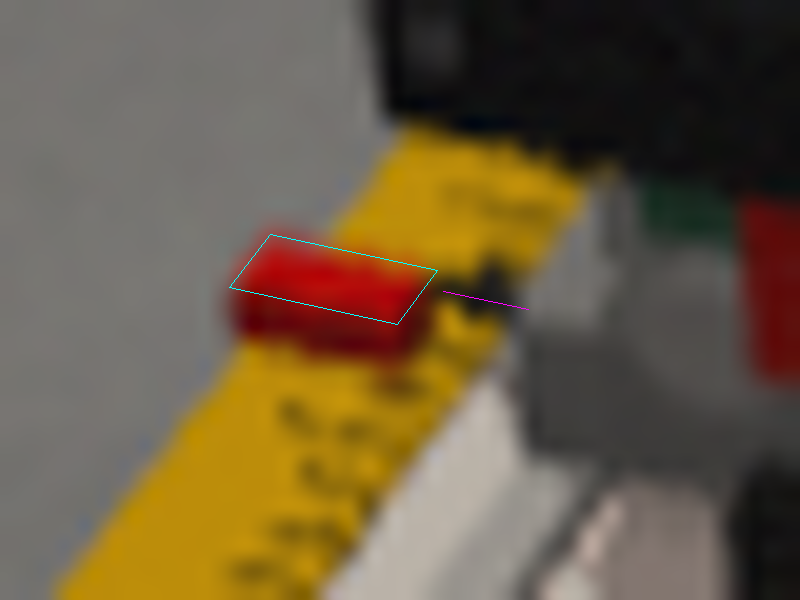

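```bash
python3 -m crank '[211,-0.005,0.0005,0,0,0,0, 211,-0.010,0.0005,0,0,0,0, 211,-0.015,0.0005,0,0,0,0, 211,-0.018,0.0005,0,0,0,0, 211,-0.018,0.0005,0,0,0,0]' 20
python3 ov.py pics/ov6.png
```

```text
time: 9.18
ee_pos: [576.6, 150.9, 72.5]
orientation: [-0.112, 0.994, -0.003, -0.007]
wrist_force: [-5.4, -9.2, 2.7]
finger_gap: 14.9
9.225 [576.5873786  150.86978602  72.49469062] [-5.90797443 -8.55866025  1.46293979] 14.934492459117745
```

View pics/ov6b.png

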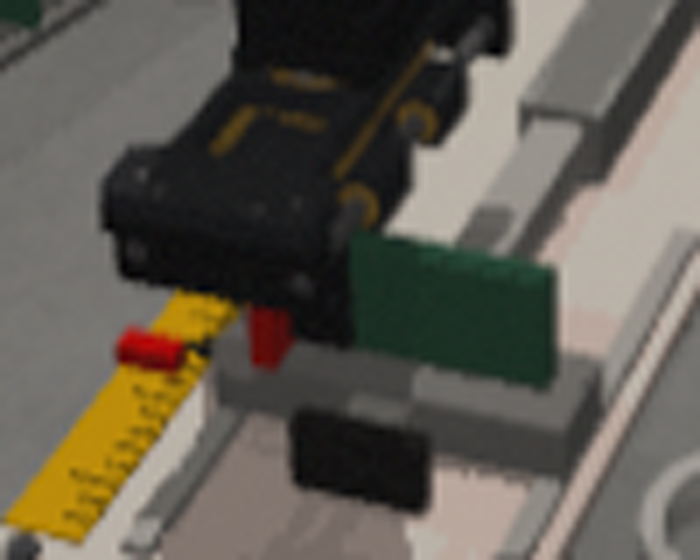

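View pics/ov6.png

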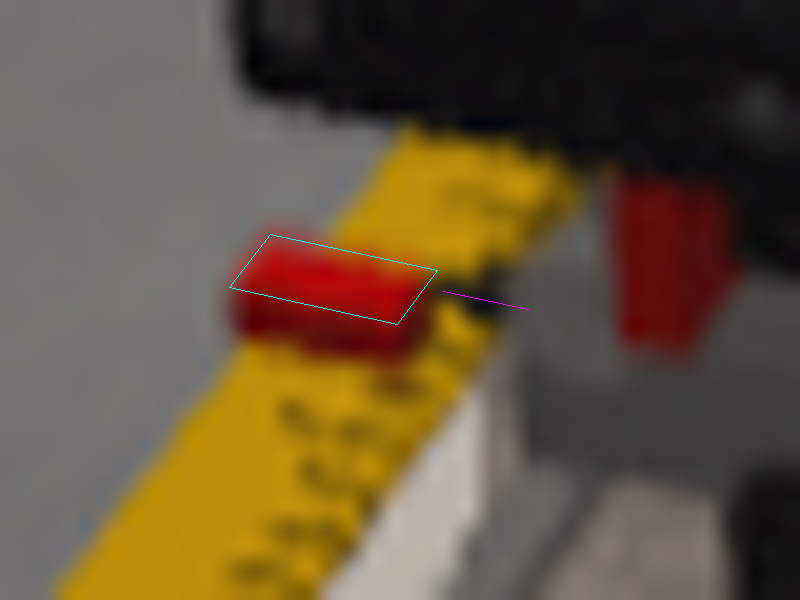

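```bash
python3 -m crank '[211,-0.002,0,0,0,0,0, 211,-0.004,0,0,0,0,0, 211,-0.006,0,0,0,0,0, 211,-0.006,0,0,0,0,0]' 20;  python3 -m crank '[211,-0.002,0,0,0,0,0, 211,-0.003,0,0,0,0,0, 211,-0.003,0,0,0,0,0]' 20
python3 ov.py pics/ov7.png
```

```text
time: 9.72
ee_pos: [580.5, 151.5, 72.4]
orientation: [-0.112, 0.994, -0.003, -0.009]
wrist_force: [-10.4, -9.0, 5.9]
finger_gap: 15.1
time: 10.1
ee_pos: [580.7, 151.0, 72.4]
orientation: [-0.112, 0.994, -0.004, -0.012]
wrist_force: [-17.3, -9.8, 10.1]
finger_gap: 14.9
10.15 [580.72412117 151.01909018  72.44575318] [-17.28858514 -10.65353171   9.98502642] 15.03009049638991
```

View pics/ov7b.png

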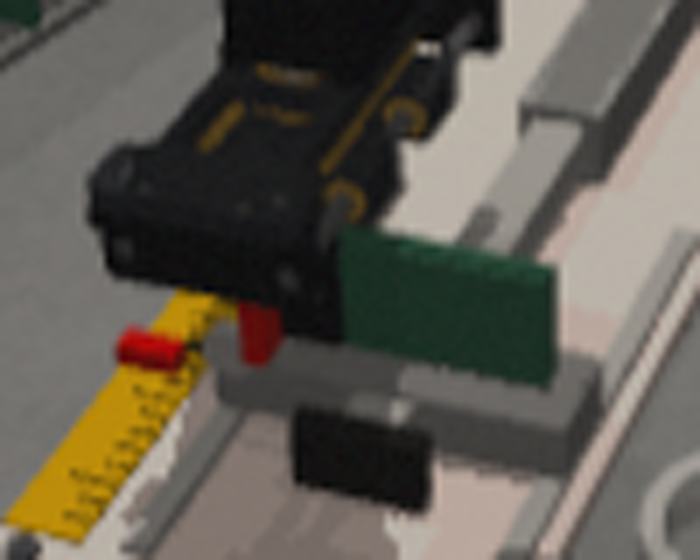

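View pics/ov7.png

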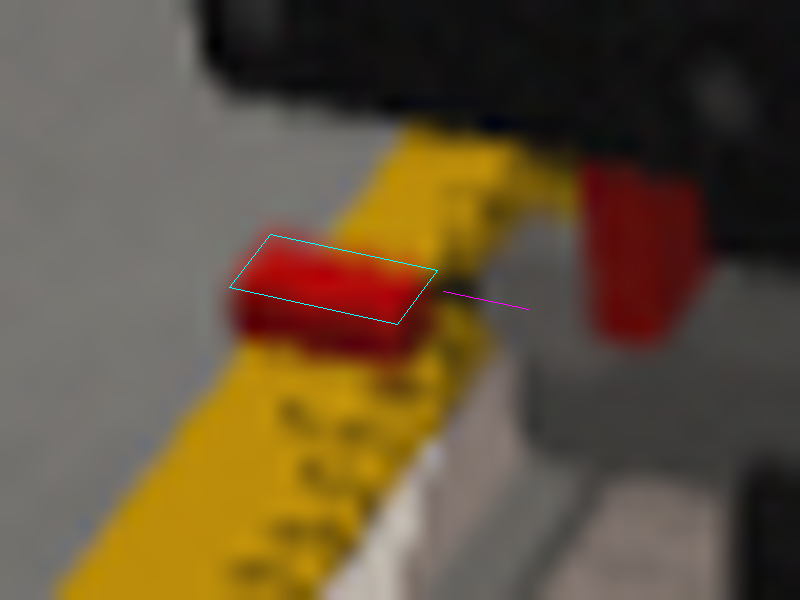

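```bash
python3 -m crank '[211,0.003,0,0,0,0,0, 211,0.0045,0,0,0,0,0, 211,0.0045,0,0,0,0,0, 216,0.0045,-0.0005,0,0,0,0, 221,0.0045,-0.001,0,0,0,0, 255,0.0045,-0.001,0,0,0,0, 255,0.0045,-0.001,0,0,0,0, 255,0.0045,-0.001,0,0,0,0, 255,0.0045,-0.001,0,0,0,0]' 20
python3 ov.py pics/ov8.png
```

```text
time: 11.28
ee_pos: [580.7, 150.7, 72.5]
orientation: [-0.112, 0.994, -0.003, -0.007]
wrist_force: [-5.8, -8.2, 2.6]
finger_gap: 12.0
11.325 [580.70111766 150.66668088  72.50719752] [-7.00638136 -8.99326836  1.87152821] 11.838780256145496
```

View pics/ov8b.png

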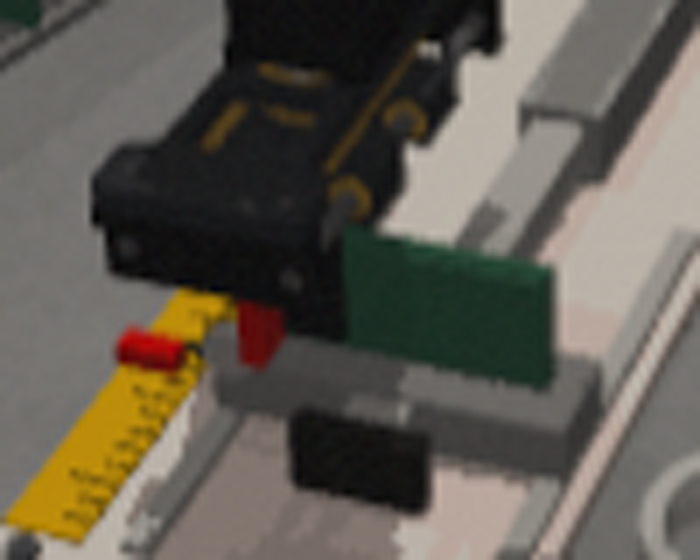

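View pics/ov8.png

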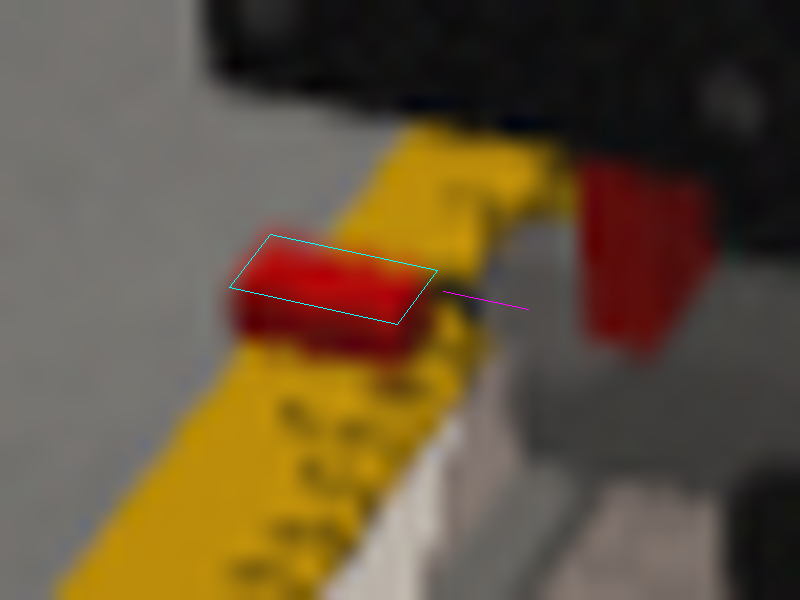

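```bash
python3 - <<'E'
from h import *
org=np.array([563.2,94.3]);gx=np.array([.9745,.2245]);gy=np.array([-.2245,.9745])
c=load('side')
for u,v in ((345,363),(373,358),(243,362),(268,367)):
    p=atz(c,180+u/7,200+v/7,49)[:2]-org; print((p@gx).round(1),(p@gy).round(1))
s=c['pixels'].astype(int); print(s[245:253,203:212].sum(2))
a=cv2.imread('pics/side3.png');b=cv2.imread('pics/ov8b.png')
k=np.vstack([a[270:390,200:450],b[270:390,200:450]]);cv2.imwrite('pics/cmp.png',cv2.resize(k,None,fx=2.4,fy=2.4))
E
```

```text
15.0 69.1
6.7 63.2
49.3 80.4
39.8 80.1
[[331 340 339 338 313 308 226 243 181]
 [339 339 339 338 337 332 208 218 240]
 [294 321 322 338 339 332 218 250 259]
 [223 263 264 255 246 250 215 233 235]
 [195 194 171 130 107 157 232 234 230]
 [169 181 122 147 215 120 234 232 231]
 [133 149 109 155 293 193 238 233 233]
 [119 120 133 215 232 204 256 269 235]]
```

View pics/cmp.png

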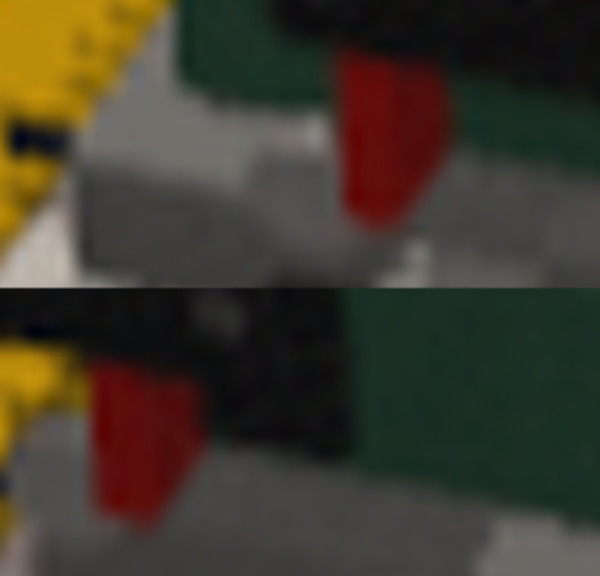

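```bash
python3 -m crank '[255,0,0,0,0,0,0, 255,0,0,0,0,0,0, 255,0,0,0,0,0,0, 255,0,0,0,0,0,0]' 25
python3 ov.py pics/ov9.png
```

```text
time: 11.82
ee_pos: [580.7, 150.7, 72.5]
orientation: [-0.112, 0.994, -0.003, -0.007]
wrist_force: [-7.5, -9.6, 2.8]
finger_gap: 12.0
11.875 [580.70680935 150.67118689  72.50565158] [-7.41260291 -9.03786246  1.74485834] 11.76665917088067
```

View pics/ov9.png

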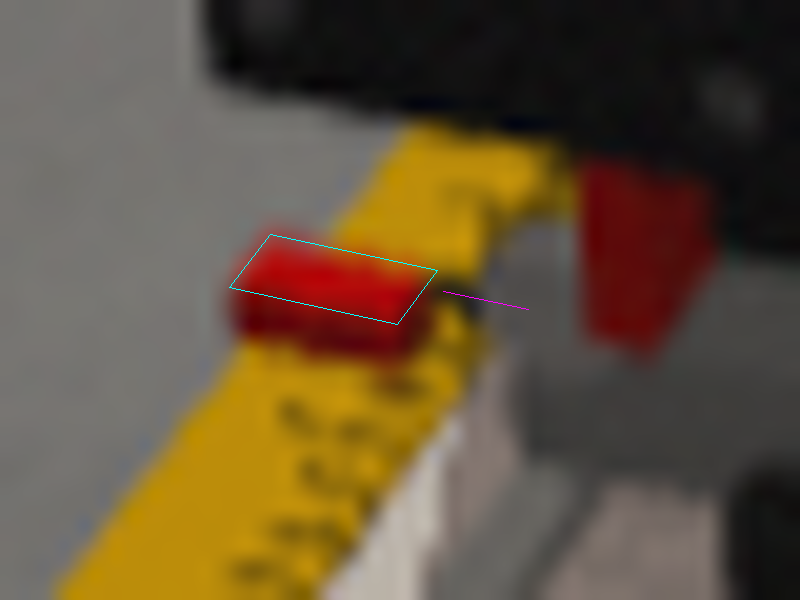

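The arm is steady: the pointer is at the mark, the lever is against its stop, and the grip is closed at 12 mm. I'm handing the job in now.

```bash
python3 -c "
from bench import close_job
print(close_job())"
```

```text
the job is handed in; nothing more can be done
None
```

I drew the leg out by its fin about 121.5 mm, until the pointer stood at the red mark. I then eased the fingers to a 15 mm opening, slid along the fin and pushed the red lever to its end stop. After backing off most of the push, I gripped the fin again at 25 N and handed the job in at about 12 s, still holding.

**Last checks**
- **Grip:** the fingers read 12 mm, the fin's thickness. The TCP did not move between the last two readings.
- **Lever:** the arm stopped advancing at the stop while the push force rose to about 17 N. In the side camera picture the lever had moved about 34 mm. About 7 N of sideways push remained at hand-in.
- **Pointer:** the two measurements disagree slightly. The side camera puts it about 1 mm short of the mark's middle, possibly 2 mm at that picture's resolution. The first top view together with the distance drawn puts it about 1 mm past. Both are inside the 5 mm limit.
- **Red mark and other things:** the red mark did not shift in any side camera picture. The arm never came near the other things, but I did not check each of them at the end.
- **Contact force:** I had no direct reading of the force on each face of the fin.

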